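Hold the hatch flap's hinge in line for its pin

ROBOT

A 6-joint arm with a two-finger parallel gripper is mounted at the origin on the work surface. World frame = base frame: x ahead of the robot, y to its left, z up, the work surface at z = 0. Lengths are in m, angles in rad, forces in N, time in s.
With the tool pointing down it reaches from about 0.3 to 0.875 m from the base axis. Payload 6.4 kg.
Tool frame: the origin (TCP) lies between the finger pads; the fingertips stand tip_extent ahead of it and the grasp point (between the pads) lies 5 mm behind it (tip_extent is the distance from the TCP to the fingertips, in m); z points along the fingers, y is the direction in which the jaws open and shut (so a half turn about z gives the same grasp; the last joint's range is limited). The gripper opens to 85 mm and grips with 20 to 120 N. Pads are 22 mm wide; open, the fingers measure 114 mm over their backs; the gripper's body (76 mm by 85 mm) begins 54 mm behind the grasp point. The pads swing forward as they close: fully open they stand 13 mm farther back than shut.
Start: joints at [-0.206, 0.181, 1.607, -0, 1.354, -0.206], TCP at [0.575, 0, 0.245] pointing down, gripper open.
Joint ranges: [-2.99, 2.99], [-0.89, 2.07], [0.3, 2.58], [-1.14, 4.28], [0, 2.63], [-3.12, 3.12]. Speed limits (rad/s): [2.57, 2.57, 3.01, 3.14, 3.14, 3.14].

INTERFACE

Orientations are given as a unit quaternion [w, x, y, z].
In Python, from bench import * gives the robot as it stands.
- The arm moves only by the shell command python3 -m jog 'ROWS'. ROWS is JSON, a list of rows, each a list of 3 entries, a list of its own where there are three numbers: the shift along the tool's x, y, z in mm, then the turn, a rotation vector about the tool's x, y, z in rad, then the opening, from 0 (shut) to 1 (fully open). A call has 1 to 20 rows; each row is the pose to reach, as a shift and turn from the pose measured when the call began, along the tool's axes at that moment; what a row does not reach only later rows make up. A row lasts 1/12 s, in which the tool goes at most 41.7 mm and 7.16 degrees, less where a joint would pass 70% of its speed; a pose out of reach is approached as far as the arm can. A call with a gripper value outside its range is refused whole. The fingers move at their own pace and stop on an object; the grip force is fixed at half the most. Time passes only in rows, so rows that repeat a pose let the fingers close. It gives the time, the measured TCP pose, the force and the opening at its end, in the units of the state.
- get_obs(): the state, without advancing time (a new reading comes with each control period).
- camera(name): name is "scene" or "side" or "wrist"; returns (picture, depth): 400x640x3 uint8, red, green, blue; 400x640 float32, m along the optical axis (not along the pixel's ray), 0 where there is no reading.
- get_calibration(name): a dict with "fx", "fy", "cx", "cy" (pixels), "world_from_camera" (4x4, takes a point from camera to world coordinates). Camera axes: x right, y down, z forward; pixel columns grow to the right and rows downward; lengths in m; the calibration is good to about 2 mm. The wrist camera is an equidistant fisheye: a pixel r from the principal point sees the ray r / f radians off the axis. A picture is of the moment at which its call begins: read the wrist's pose just before it. get_calibration takes no time and is no camera call; for the wrist camera it gives the pose at the moment of the call.
- hand_in(): hands the job in, once; it reports no verdict.
The state is a dict: "time_s": time; "q": joint angles; "dq": joint speeds; "joint_efforts": joint torques, N m; "eef_pos": TCP position; "eef_rot": TCP orientation; "wrist_force": force on the tool from outside, world axes, zero at the start; "torque": the same for the moment, N m; "opening": opening from 0.0 (shut) to 1.0 (fully open).
Only numpy, scipy, OpenCV 4.12 (cv2) and the standard library are available. Lean on these libraries where they do the work, as an engineer would, in place of code of your own. Each camera call takes 0.05 s, during which the arm holds its last target.

TASK

Slide the red transport lock on the yellow needle box all the way to its open end stop, so that its bolt leaves the gap between the two steel knuckles. Then pick up the yellow hatch flap by its blue edge and hold it upright with its knuckle in that gap, all three holes in line ready for the pin, hanging free without leaning or resting on the bracket. Finish while still holding it there: do not let go, and leave the other things where they are.

Things in the scene. Friction and masses are not known exactly. Their poses are not given: they have to be found in the camera images.
- hinge_axis (a point): Middle of the gap between the two fixed steel knuckles, on the hinge axis, 85 mm above the table. y runs along the axis towards the red lock, z up, x from the hinge to the yellow box. Gap 46 mm long (y -23 to +23 mm), its floor 35 mm below the axis. Each fixed knuckle: 24 mm long, outer diameter 26 mm, hole 14 mm.
- lock (a joint): The transport lock's slide, in m: 0 = fully locked, 0.058 = at the open end stop. It grows along hinge_axis +y, away from the gap. At 0 the steel bolt (9 mm diameter) crosses the whole gap; it leaves the gap only from 0.053 on. It slides with about 2.5 N of friction and stays where it is left.
- lock_grip (a point): Middle of the lock's red upright grip: 16 mm along x, 18 mm along y, 40 mm high, on a dark carriage 24 x 30 mm. This point is 119 mm above the table; the grip's top is 18 mm above it, its foot 22 mm below. Axes as hinge_axis; it lies at hinge_axis x = 0, y = 85 mm plus the joint value.
- flap_grip (a point): Middle of the loose hatch flap's blue top bar: 14 mm thick (x, grip across this), 54 mm long (y), 28 mm high. The flap stands upright on its knuckle's flat foot, this point 90 mm above the table, 77 mm above the hole's middle. Flap 106 mm tall, 0.1 to 0.2 kg; yellow plate below the bar 6 mm thick. z up; same both ways round (half turn about z).
- flap_bore (a point): The middle of the flap's knuckle hole, 13 mm above the foot; hole 14 mm in diameter along the flap's y. The steel knuckle is 36 mm long (y), 26 mm wide and 26 mm high, with a flat foot. Same axes as flap_grip.
- flap_end_a (a point): The centre of the knuckle hole's end at the flap's y = -18 mm. Same axes as flap_grip.
- flap_end_b (a point): The centre of the knuckle hole's end at the flap's y = +18 mm. Same axes as flap_grip.
- flap: The hatch flap as a whole (yellow plate, blue top edge, steel knuckle); origin in the middle of its flat foot; axes as flap_grip.
- station: Yellow needle box with grey jamb block, knuckles and lock, fixed to the table; origin on the table straight below hinge_axis, same axes. Jamb block: x -15 to +15 mm, 50 mm high. Yellow box: x +15 to +185 mm, 70 mm high. Both y -65 to +185 mm. Place and yaw vary.
- pin_tray: Bystander: white tray 75 x 115 x 22 mm with the steel hinge pin (8 mm diameter) lying in it; origin under its centre.
- sanitiser: Bystander: clear pump bottle with a blue band, 56 mm diameter, 127 mm tall; origin under its centre.
- swab_carton: Bystander: brown carton 70 x 110 x 60 mm; origin under its centre.
- tape_roll: Bystander: white roll of tape lying flat, 76 mm diameter, 24 mm high; origin under its centre.
- vial_jar: Bystander: small jar with blue cap, 48 mm diameter, 70 mm tall; origin under its centre.
- sharps_bin: Bystander: round yellow bin, about 190 mm diameter, 168 mm tall; origin under its centre.
Mind the look-alikes: they are no part of the job. Leave any green or orange look-alike of the flap alone.

How it is judged:
On the way, in this order (a step that is already met when the one before it is completed fails the run):
1. the transport lock is slid to its open end stop (value of joint lock above 0.055 m), for 0.2 s.
2. the flap is picked up in the gripper (height (world z) of flap_bore above 0.06 m and contact force between the fingers and flap above 2 N), for 0.2 s.
At the end, for the whole second after the job is handed in: Lock joint above 0.055 m; both ends of the flap's hole within 4 mm of the hinge axis in hinge_axis x and z; knuckle centred in the gap within 6 mm; flap still and within 0.2 rad of upright; gripped (over 2 N) and bearing on the bracket with under 5 N; lock and flap stay so, held (value of joint lock above 0.055 m and x of flap_end_a in the frame of hinge_axis between -0.004 and 0.004 m and z of flap_end_a in the frame of hinge_axis between -0.004 and 0.004 m and x of flap_end_b in the frame of hinge_axis between -0.004 and 0.004 m and z of flap_end_b in the frame of hinge_axis between -0.004 and 0.004 m and y of flap_bore in the frame of hinge_axis between -0.006 and 0.006 m and angle between flap_bore's own z axis and vertical below 0.2 rad and contact force between the fingers and flap above 2 N and contact force between flap and station below 5 N and linear speed of flap below 0.02 m/s); the arm keeps its last pose, push and grip.
It fails at once if another thing on the table is pushed more than 30 mm (distance of any of pin_tray, sanitiser, swab_carton, tape_roll, vial_jar, sharps_bin from where it was at the start of the episode above 0.03 m).
It also fails if it takes over 51 s, if anything falls off the work surface, if the arm or the gripper's body presses on something with over 40 N, if the wrist force passes 120 N, or if a joint passes its speed limit or range.

## Working session

There is one attempt and no reset: what is moved stays moved. The work goes in short steps, Python scripts to look and compute and a shell command to move; the robot and the scene stay as the last step left them, time stands still between calls to the robot, and variables do not carry over. Pictures are saved under pics/ and viewed, and the job is handed in when it is done.

```bash
mkdir -p pics; ls; python3 - <<'E'
from bench import *
import cv2,numpy as np
print(get_obs())
for n in ["scene","side","wrist"]:
    c=get_calibration(n); print(n,c)
    p,d=camera(n); cv2.imwrite(f"pics/{n}0.png",cv2.cvtColor(p,cv2.COLOR_RGB2BGR)); np.save(f"/tmp/{n}0.npy",d)
E
```

```text
pics
{'time_s': 0.0, 'q': array([-2.06314074e-01,  1.81540503e-01,  1.60801776e+00,  4.69822423e-06,
        1.35381739e+00, -2.06302494e-01]), 'dq': array([ 0.00034559,  0.00067566,  0.00064767,  0.00059369, -0.00022997,
        0.00045949]), 'joint_efforts': array([ 3.41415571e-04, -4.44869328e+01, -3.51340663e+01, -2.51131587e-04,
        9.11703974e-03,  3.43231875e-05]), 'eef_pos': array([5.74461835e-01, 1.23475918e-04, 2.44379734e-01]), 'eef_rot': array([-7.47403334e-04,  7.07110953e-01,  7.07102047e-01, -4.85963085e-04]), 'wrist_force': array([-0.40664555, -0.95742771, -0.17765099]), 'torque': array([-0.0600684 , -0.02620424, -0.04870789]), 'opening': 1.0007409810548655}
scene {'fx': 396.03957771225225, 'fy': 396.03957771225225, 'cx': 317.7292040606514, 'cy': 200.50348940263817, 'world_from_camera': array([[ 0.25298412,  0.60268173, -0.75681819,  1.43760658],
       [ 0.96735993, -0.16940047,  0.18846287, -0.18632315],
       [-0.01462223, -0.7797937 , -0.62586578,  0.80193442],
       [ 0.        ,  0.        ,  0.        ,  1.        ]])}
side {'fx': 414.31462079705494, 'fy': 414.31462079705494, 'cx': 320.50650400055406, 'cy': 201.23478507823873, 'world_from_camera': array([[ 0.95416121, -0.2130789 ,  0.21017557,  0.29613579],
       [-0.29913746, -0.65630525,  0.69266167, -0.91688666],
       [-0.00965226, -0.72378228, -0.6899609 ,  1.06907522],
       [ 0.        ,  0.        ,  0.        ,  1.        ]])}
wrist {'fx': 309.70691628693146, 'fy': 309.70691628693146, 'cx': 317.8699130411235, 'cy': 202.93802373852256, 'world_from_camera': array([[ 9.99999855e-01, -1.98650589e-04,  4.99930092e-04,
         5.74771580e-01],
       [-5.86879232e-05, -9.64060279e-01, -2.65683601e-01,
         6.82519578e-02],
       [ 5.34740948e-04,  2.65683533e-01, -9.64060151e-01,
         3.71076272e-01],
       [ 0.00000000e+00,  0.00000000e+00,  0.00000000e+00,
         1.00000000e+00]])}
```

View pics/scene0.png

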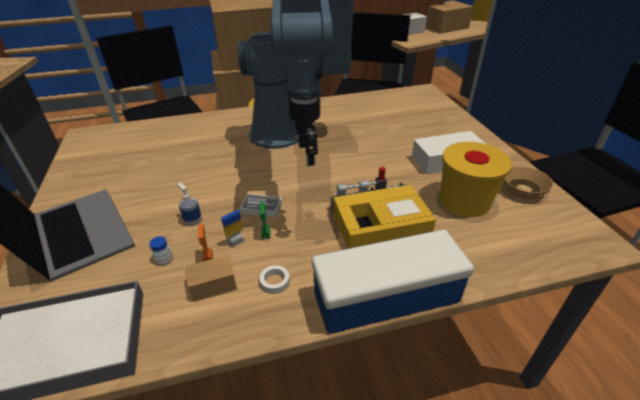

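View pics/side0.png

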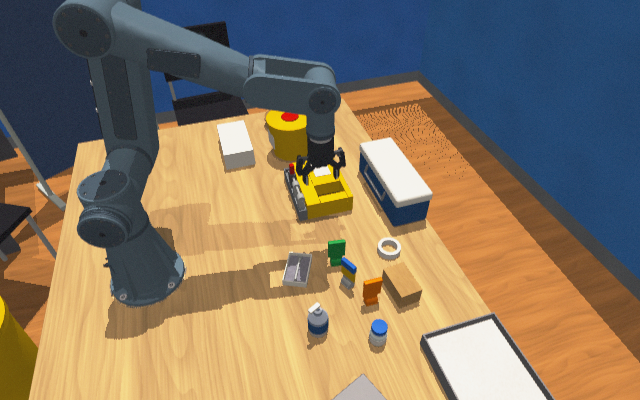

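View pics/wrist0.png

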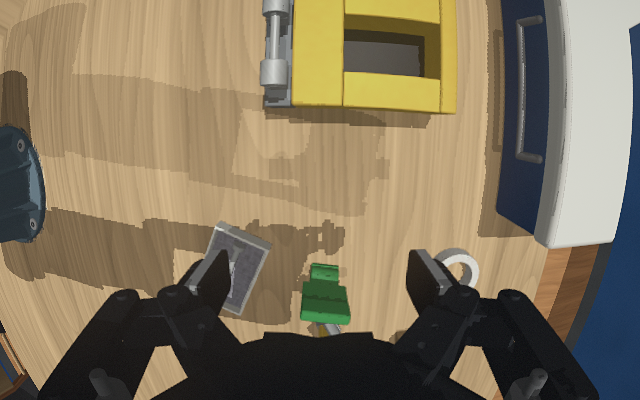

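The scene view shows the station around (380,210), with the red grip at (381,177). The blue and yellow flap is near (233,226), between a green look-alike at (264,220) and an orange one at (205,243). In the side view the flap is at (349,273). I'll measure these next.

```bash
cat > h.py <<'E'
import cv2,numpy as np
from bench import *
def pts(n,d,mask,c=None):
    c=c or get_calibration(n); v,u=np.nonzero(mask&(d>0)); z=d[v,u]
    P=np.stack([(u-c['cx'])/c['fx']*z,(v-c['cy'])/c['fy']*z,z],1)
    T=c['world_from_camera']; return P@T[:3,:3].T+T[:3,3],u,v
def ray(n,u,v,c=None):
    c=c or get_calibration(n); x=u-c['cx'];y=v-c['cy']
    if n=='wrist':
        r=np.hypot(x,y)+1e-9;t=r/c['fx']; d=np.array([np.sin(t)*x/r,np.sin(t)*y/r,np.cos(t)])
    else: d=np.array([x/c['fx'],y/c['fy'],1.])
    T=c['world_from_camera']; return T[:3,3],T[:3,:3]@d
def onz(n,u,v,z,c=None):
    o,d=ray(n,u,v,c); return o+d*(z-o[2])/d[2]
E
python3 - <<'E'
from h import *
for n,(x0,y0,x1,y1) in {'scene':(120,130,460,300),'side':(270,130,440,360)}.items():
    im=cv2.imread(f'pics/{n}0.png'); d=np.load(f'/tmp/{n}0.npy')
    hsv=cv2.cvtColor(im,cv2.COLOR_BGR2HSV)
    b=(hsv[...,0]>105)&(hsv[...,0]<130)&(hsv[...,1]>150)&(hsv[...,2]>80)
    r=((hsv[...,0]<6)|(hsv[...,0]>174))&(hsv[...,1]>150)&(hsv[...,2]>80)
    for nm,m in (('blue',b),('red',r)):
        m=m.astype(np.uint8); k=np.zeros_like(m);k[y0:y1,x0:x1]=1; m*=k
        N,l,s,ce=cv2.connectedComponentsWithStats(m)
        for i in range(1,N):
            if s[i,4]<15: continue
            P,u,v=pts(n,d,l==i)
            print(n,nm,s[i],ce[i].round(1),'mean',P.mean(0).round(3),'min',P.min(0).round(3),'max',P.max(0).round(3))
    s=im[y0:y1,x0:x1]; f=min(800/s.shape[1],600/s.shape[0]); cv2.imwrite(f'pics/{n}0c.png',cv2.resize(s,None,fx=f,fy=f,interpolation=cv2.INTER_CUBIC))
im=cv2.imread('pics/wrist0.png')
cv2.imwrite('pics/w0c.png',cv2.resize(im[0:130,220:480],None,fx=3,fy=3))
cv2.imwrite('pics/w0d.png',cv2.resize(im[210:370,190:480],None,fx=2.7,fy=2.7))
E
```

```text
scene blue [222 211  17  10  67] [230.3 215.3] mean [ 0.592 -0.22   0.104] min [ 0.579 -0.242  0.098] max [ 0.605 -0.198  0.108]
scene blue [150 237  16  12 134] [157.5 242.4] mean [ 0.608 -0.416  0.07 ] min [ 0.584 -0.435  0.064] max [ 0.628 -0.398  0.073]
scene red [380 167   5   4  16] [382.  168.9] mean [0.539 0.236 0.136] min [0.531 0.228 0.132] max [0.545 0.243 0.14 ]
side blue [341 258  15  16 117] [348.1 265. ] mean [ 0.587 -0.226  0.099] min [ 0.574 -0.247  0.083] max [ 0.603 -0.199  0.11 ]
side blue [372 320  15  16 194] [378.9 327. ] mean [ 0.604 -0.421  0.069] min [ 0.585 -0.441  0.056] max [ 0.625 -0.397  0.074]
side red [289 163   5  11  44] [291.2 168.2] mean [0.536 0.233 0.121] min [0.529 0.221 0.069] max [0.556 0.328 0.138]
```

View pics/scene0c.png

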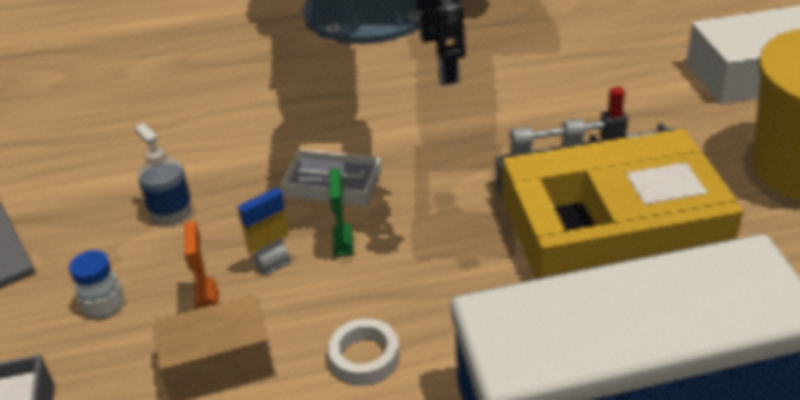

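View pics/side0c.png

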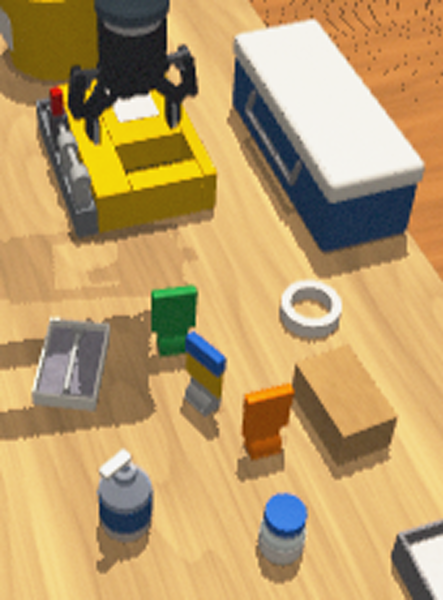

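View pics/w0c.png

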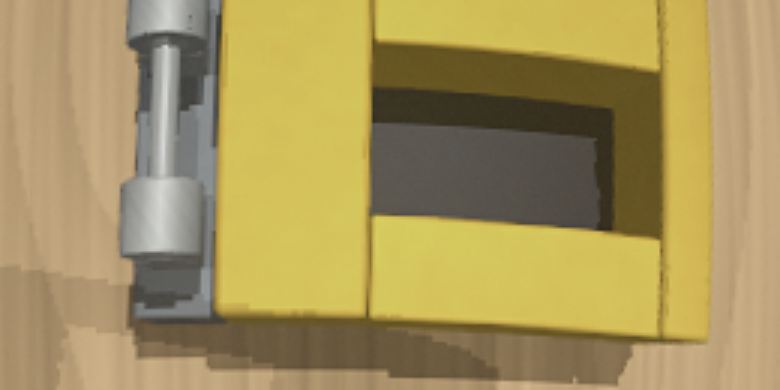

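The flap bar is near (0.590, -0.222), and its top is at about z 0.104 as expected. The lock grip is near (0.537, 0.235). I'll move over the station for a closer wrist view.

```bash
python3 -m jog '[[[30,-10,0],[0,0,0],1],[[60,-20,0],[0,0,0],1],[[90,-30,0],[0,0,0],1],[[110,-40,0],[0,0,0],1],[[110,-40,0],[0,0,0],1],[[110,-40,0],[0,0,0],1]]'; python3 - <<'E'
from h import *
c=get_calibration('wrist');p,d=camera('wrist'); np.save('/tmp/w1.npy',d); import pickle; pickle.dump(c,open('/tmp/w1c.pkl','wb'))
cv2.imwrite("pics/w1.png",cv2.cvtColor(p,cv2.COLOR_RGB2BGR))
im=cv2.imread('pics/side0.png');d=np.load('/tmp/side0.npy')
for n in('scene','side'):
    im=cv2.imread(f'pics/{n}0.png');d=np.load(f'/tmp/{n}0.npy')
    hsv=cv2.cvtColor(im,cv2.COLOR_BGR2HSV)
    b=(hsv[...,0]>100)&(hsv[...,0]<130)&(hsv[...,1]>120)&(hsv[...,2]>60)
    P,u,v=pts(n,d,b); k=(np.abs(P[:,0]-.59)<.05)&(np.abs(P[:,1]+.222)<.05)&(P[:,2]>.095); Q=P[k]
    r=cv2.minAreaRect(Q[:,:2].astype(np.float32)*1000); print(n,len(Q),Q.mean(0),r, Q[:,2].max())
    (vx,vy,x,y)=cv2.fitLine(Q[:,:2].astype(np.float32),cv2.DIST_L2,0,.01,.01).ravel(); print(np.degrees(np.arctan2(vy,vx)))
E
```

```text
time_s: 0.65
eef_pos: [0.5341, 0.1111, 0.2445]
eef_rot: [-0.001, 0.706, 0.708, -0.001]
wrist_force: [0.2, -0.4, 0.4]
opening: 0.994
scene 101 [ 0.59216021 -0.219786    0.10259854] ((591.3958129882812, -220.37432861328125), (13.982389450073242, 49.95606231689453), 29.71979522705078) 0.10820570120475859
-64.03886
side 89 [ 0.58817417 -0.22437269  0.10296696] ((589.195556640625, -223.35411071777344), (15.163484573364258, 52.18997573852539), 27.99435806274414) 0.10970661395536707
-64.48732
```

View pics/w1.png

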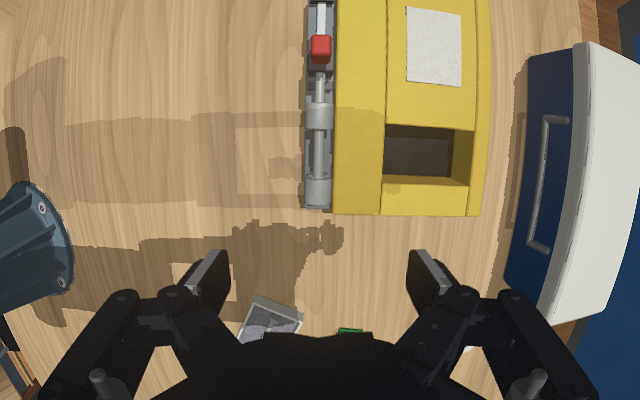

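The red grip top is at (320,40), and the knuckles are at about (319,115) and (318,192). The box's left edge runs from about (333,0) to (333,213). I'll cast rays for these.

```bash
python3 - <<'E'
from h import *
import pickle
c=pickle.load(open('/tmp/w1c.pkl','rb')); im=cv2.imread('pics/w1.png'); d=np.load('/tmp/w1.npy')
cv2.imwrite('pics/w1c.png',cv2.resize(im[0:220,270:400],None,fx=2.7,fy=2.7,interpolation=cv2.INTER_CUBIC))
hsv=cv2.cvtColor(im,cv2.COLOR_BGR2HSV)
yel=(hsv[...,0]>20)&(hsv[...,0]<32)&(hsv[...,1]>140)&(hsv[...,2]>110)
# left edge of yellow top, per row
L=[]
for v in range(10,205,3):
    u=np.nonzero(yel[v,300:360])[0]+300
    # first run >=15
    for k in u:
        if yel[v,k:k+15].all(): L.append(onz('wrist',k-.5,v,.07,c)); break
L=np.array(L); p=np.polyfit(L[:,1],L[:,0],1); r=L[:,0]-np.polyval(p,L[:,1]); k=abs(r)<.003
p=np.polyfit(L[k,1],L[k,0],1); print('box edge x=',p,'n',k.sum(),'resid',r[k].std(),'yaw deg',-np.degrees(np.arctan(p[0])))
# back edge & front corner
print('front corner', onz('wrist',333,214,.07,c),onz('wrist',479,216,.07,c))
red=((hsv[...,0]<6)|(hsv[...,0]>174))&(hsv[...,1]>150)&(hsv[...,2]>60); red[100:]=0
N,l,s,ce=cv2.connectedComponentsWithStats(red.astype(np.uint8)); print(s[1:],ce[1:])
for (u,v) in [(313,37),(329,37),(331,55)]: print(u,v,onz('wrist',u,v,.137,c))
for (u,v) in [(320,105),(319,127),(318,178)]: print('depth',d[v,u], (lambda o,dd:o+dd/np.dot(dd,c['world_from_camera'][:3,2])*d[v,u])(*ray('wrist',u,v,c)))
E
```

```text
box edge x= [0.01689323 0.54706734] n 65 resid 0.0003225410819904035 yaw deg -0.9678185738451222
front corner [0.54995837 0.08448885 0.07      ] [0.71599025 0.08130307 0.07      ]
[[311  35  20  21 408]] [[320.5         45.04411765]]
313 37 [0.53048255 0.24316435 0.137     ]
329 37 [0.54243232 0.24323858 0.137     ]
331 55 [0.54392189 0.2288456  0.137     ]
depth 0.26271075 [0.53612985 0.19223152 0.09499563]
depth 0.26774514 [0.53530359 0.17260862 0.09518584]
depth 0.2876965 [0.53454385 0.12509563 0.08759628]
```

View pics/w1c.png

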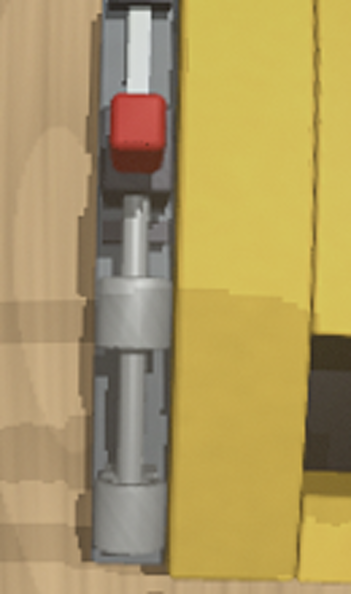

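Measurements agree. The hinge is at about (0.5346, 0.1495) with yaw about -1° and the lock grip at about (0.536, 0.2345). I'll move above it and descend with the fingers open.

```bash
python3 -c "
import bench;print([n for n in dir(bench) if n[0]!='_'], getattr(bench,'tip_extent',None))"
python3 -m jog '[[[30,1,0],[0,0,0.017],1],[[60,2,0],[0,0,0.017],1],[[90,2,0],[0,0,0.017],1],[[115,2,15],[0,0,0.017],1],[[123,2,40],[0,0,0.017],1],[[123,2,65],[0,0,0.017],1],[[123,2,90],[0,0,0.017],1],[[123,2,110],[0,0,0.017],1],[[123,2,122],[0,0,0.017],1],[[123,2,122],[0,0,0.017],1],[[123,2,122],[0,0,0.017],1]]'
python3 - <<'E'
from h import *
p,d=camera('wrist');cv2.imwrite("pics/w2.png",cv2.cvtColor(p,cv2.COLOR_RGB2BGR))
E
```

```text
['MotionError', 'camera', 'get_calibration', 'get_obs', 'hand_in', 'tip_extent'] 0.014
time_s: 1.62
eef_pos: [0.5367, 0.2324, 0.1224]
eef_rot: [-0.001, 0.713, 0.701, -0.001]
wrist_force: [0.5, -1.2, 0.1]
opening: 1.0
```

View pics/w2.png

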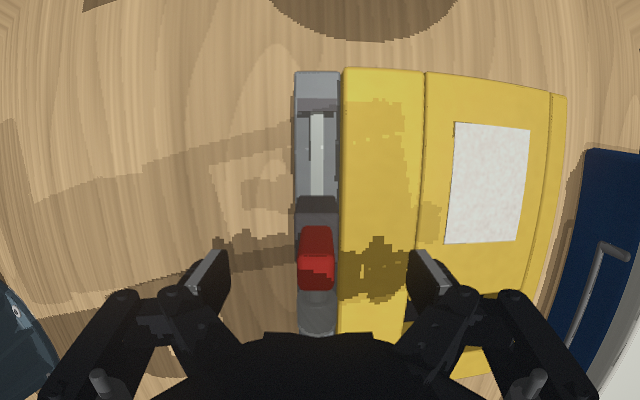

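The red grip (316,258) stands between the pads. Closing on it.

```bash
python3 -m jog '[[[1,0,0],[0,0,0],0],[[1,0,0],[0,0,0],0],[[1,0,0],[0,0,0],0],[[1,0,0],[0,0,0],0],[[1,0,0],[0,0,0],0],[[1,0,0],[0,0,0],0],[[1,0,0],[0,0,0],0],[[1,0,0],[0,0,0],0],[[1,0,0],[0,0,0],0]]'
python3 -c "
from bench import *
o=get_obs();print(o['wrist_force'],o['opening'],o['eef_pos'])"
```

```text
time_s: 2.42
eef_pos: [0.5358, 0.2339, 0.124]
eef_rot: [-0.001, 0.713, 0.701, -0.001]
wrist_force: [-8.9, -0.6, 9.2]
opening: 0.176
[-8.90181464 -0.63935013  9.154909  ] 0.17558915054187382 [0.53582025 0.23385322 0.12403953]
```

Gripped, with an opening of about 15 mm. Now I'll drag it along +y.

```bash
python3 -m jog '[[[4,0,0],[0,0,0],0],[[9,0,0],[0,0,0],0],[[14,0,0],[0,0,0],0],[[19,0,0],[0,0,0],0],[[24,0,0],[0,0,0],0],[[29,0,0],[0,0,0],0],[[34,0,0],[0,0,0],0],[[39,0,0],[0,0,0],0],[[44,0,0],[0,0,0],0],[[48,0,0],[0,0,0],0],[[51,0,0],[0,0,0],0],[[54,0,0],[0,0,0],0],[[56,0,0],[0,0,0],0],[[57,0,0],[0,0,0],0],[[57,0,0],[0,0,0],0]]'
```

```text
time_s: 3.67
eef_pos: [0.5368, 0.287, 0.1241]
eef_rot: [0.001, 0.713, 0.701, -0.004]
wrist_force: [-4.8, -19.0, 9.3]
opening: 0.174
```

```bash
python3 -m jog '[[[2,0,0],[0,0,0],0],[[4,0,0],[0,0,0],0],[[5,0,0],[0,0,0],0],[[5,0,0],[0,0,0],0],[[5,0,0],[0,0,0],0]]'
```

```text
time_s: 4.08
eef_pos: [0.5368, 0.2871, 0.1241]
eef_rot: [0.003, 0.713, 0.701, -0.008]
wrist_force: [-5.1, -23.5, 10.2]
opening: 0.172
```

```bash
python3 - <<'E'
from h import *
import pickle
c=get_calibration('wrist');p,d=camera('wrist');cv2.imwrite("pics/w3.png",cv2.cvtColor(p,cv2.COLOR_RGB2BGR)); np.save('/tmp/w3.npy',d);pickle.dump(c,open('/tmp/w3c.pkl','wb'))
p,d=camera('side');s=cv2.cvtColor(p,cv2.COLOR_RGB2BGR);cv2.imwrite("pics/s3.png",cv2.resize(s[130:230,250:370],None,fx=6,fy=6,interpolation=cv2.INTER_CUBIC))
E
```

```text
(no output)
```

View pics/w3.png

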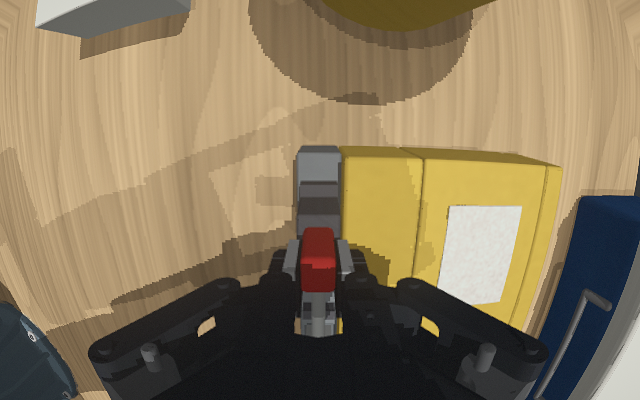

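View pics/s3.png

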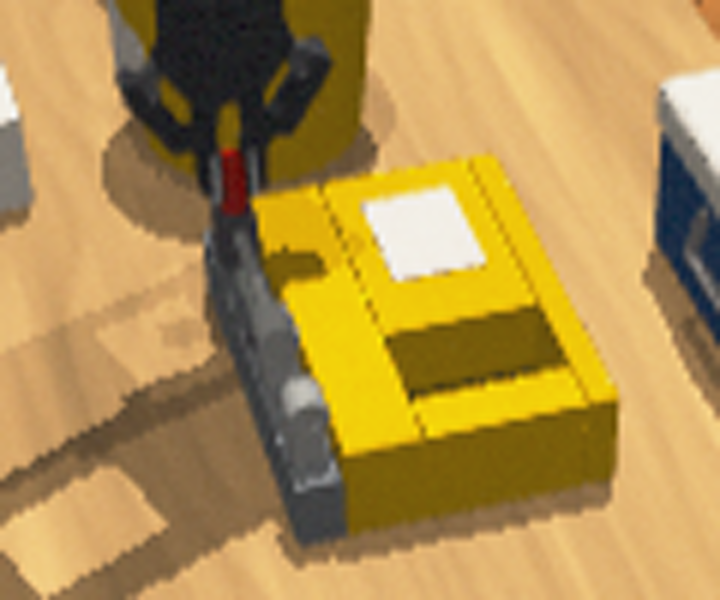

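```bash
python3 - <<'E'
from h import *
import pickle
c1=pickle.load(open('/tmp/w1c.pkl','rb'));c3=pickle.load(open('/tmp/w3c.pkl','rb'))
for f,c in(('w1',c1),('w3',c3)):
    im=cv2.imread(f'pics/{f}.png');hsv=cv2.cvtColor(im,cv2.COLOR_BGR2HSV)
    red=(((hsv[...,0]<6)|(hsv[...,0]>174))&(hsv[...,1]>150)&(hsv[...,2]>60)).astype(np.uint8)
    N,l,s,ce=cv2.connectedComponentsWithStats(red);i=1+np.argmax(s[1:,4]);x,y,w,h,a=s[i];print(s[i])
    for v in range(y-1,y+h+1,2): print(v,im[v,x+w//2], onz('wrist',x+w/2-.5,v,.137,c)[:2].round(4))
for v in range(144,236,4): print(v,cv2.imread('pics/w3.png')[v,320],onz('wrist',320,v,.095,c3)[1].round(4),onz('wrist',320,v,.05,c3)[1].round(4),np.load('/tmp/w3.npy')[v,320])
E
```

```text
[311  35  20  21 408]
34 [161 163 184] [0.5361 0.2456]
36 [ 67  76 189] [0.5361 0.244 ]
38 [ 73  82 195] [0.5361 0.2424]
40 [ 76  84 195] [0.5361 0.2407]
42 [ 76  84 196] [0.5361 0.2391]
44 [ 74  83 195] [0.5361 0.2375]
46 [ 75  83 195] [0.5361 0.2359]
48 [ 73  82 193] [0.5361 0.2343]
50 [ 74  83 193] [0.5361 0.2327]
52 [ 63  74 179] [0.5361 0.2311]
54 [ 44  57 146] [0.5361 0.2296]
56 [31 45 88] [0.5361 0.228 ]
[ 300  228   37   64 2115]
227 [49 55 99] [0.5377 0.3146]
229 [ 29  40 107] [0.5377 0.3138]
231 [ 33  42 108] [0.5377 0.3129]
233 [ 29  39 107] [0.5376 0.3121]
235 [ 27  36 106] [0.5376 0.3112]
237 [ 29  38 107] [0.5376 0.3104]
239 [ 28  37 108] [0.5376 0.3095]
241 [ 29  37 107] [0.5376 0.3087]
243 [ 29  36 107] [0.5376 0.3078]
245 [ 30  37 109] [0.5376 0.3069]
247 [ 29  36 108] [0.5375 0.3061]
249 [ 31  38 109] [0.5375 0.3052]
251 [ 31  38 109] [0.5375 0.3043]
253 [ 31  38 110] [0.5375 0.3034]
255 [ 29  35 111] [0.5375 0.3025]
257 [ 35  41 130] [0.5375 0.3016]
259 [ 40  46 154] [0.5375 0.3007]
261 [ 43  49 159] [0.5374 0.2998]
263 [ 44  50 162] [0.5374 0.2989]
265 [ 46  52 16
[... 664 characters left out ...]
 0.20238233
168 [126 126 124] 0.3304 0.3225 0.20428014
172 [125 126 125] 0.3283 0.3199 0.2037813
176 [128 128 126] 0.3263 0.3172 0.2051981
180 [107 108 108] 0.3242 0.3145 0.20575085
184 [63 66 71] 0.3221 0.3118 0.19578512
188 [88 89 93] 0.32 0.3091 0.19504027
192 [87 88 92] 0.3179 0.3064 0.19542147
196 [83 84 87] 0.3157 0.3036 0.19730587
200 [57 61 67] 0.3136 0.3008 0.18971588
204 [58 62 67] 0.3114 0.298 0.1812477
208 [56 60 64] 0.3092 0.2952 0.17193867
212 [57 61 66] 0.307 0.2924 0.1661115
216 [83 84 87] 0.3048 0.2895 0.16242175
220 [82 84 87] 0.3026 0.2866 0.16186063
224 [86 86 89] 0.3003 0.2837 0.16391912
228 [ 27  39 108] 0.298 0.2808 0.15978214
232 [ 31  40 108] 0.2957 0.2778 0.15503736
```

```bash
python3 - <<'E'
from h import *
import pickle
c=pickle.load(open('/tmp/w3c.pkl','rb'));d=np.load('/tmp/w3.npy')
for v in range(140,300,4):
    o,r=ray('wrist',320,v,c); r=r/np.dot(r,c['world_from_camera'][:3,2]); print(v,(o+r*d[v,320]).round(4))
im=cv2.imread('pics/w3.png');cv2.imwrite('pics/w3c.png',cv2.resize(im[130:350,250:400],None,fx=2.7*1.3,fy=2.7,interpolation=cv2.INTER_CUBIC))
E
```

```text
140 [ 0.539   0.3366 -0.0024]
144 [ 0.539   0.3334 -0.0016]
148 [0.5389 0.3327 0.0229]
152 [0.5389 0.3326 0.0461]
156 [0.5389 0.3303 0.0486]
160 [0.5388 0.3274 0.0474]
164 [0.5388 0.3249 0.0482]
168 [0.5387 0.322  0.047 ]
172 [0.5387 0.3196 0.0483]
176 [0.5386 0.3167 0.0476]
180 [0.5386 0.3141 0.0478]
184 [0.5386 0.3137 0.0583]
188 [0.5385 0.3115 0.0598]
192 [0.5385 0.3089 0.0601]
196 [0.5385 0.306  0.059 ]
200 [0.5384 0.3056 0.067 ]
204 [0.5384 0.3057 0.0758]
208 [0.5384 0.3062 0.0854]
212 [0.5384 0.3059 0.0915]
216 [0.5384 0.305  0.0956]
220 [0.5384 0.3032 0.0968]
224 [0.5383 0.3005 0.0954]
228 [0.5383 0.2999 0.0999]
232 [0.5383 0.2997 0.1049]
236 [0.5383 0.3003 0.1116]
240 [0.5383 0.2998 0.1154]
244 [0.5383 0.2998 0.12  ]
248 [0.5383 0.3003 0.1255]
252 [0.5383 0.3001 0.1291]
256 [0.5382 0.2994 0.1317]
260 [0.5382 0.2992 0.135 ]
264 [0.5382 0.2971 0.1346]
268 [0.5382 0.2958 0.1357]
272 [0.5382 0.2935 0.1349]
276 [0.5381 0.2916 0.1351]
280 [0.5381 0.2892 0.1344]
284 [0.5381 0.2872 0.1344]
288 [0.538  0.2852 0.1345]
292 [0.538  0.2834 0.1349]
296 [0.5376 0.2499 0.0877]
```

View pics/w3c.png

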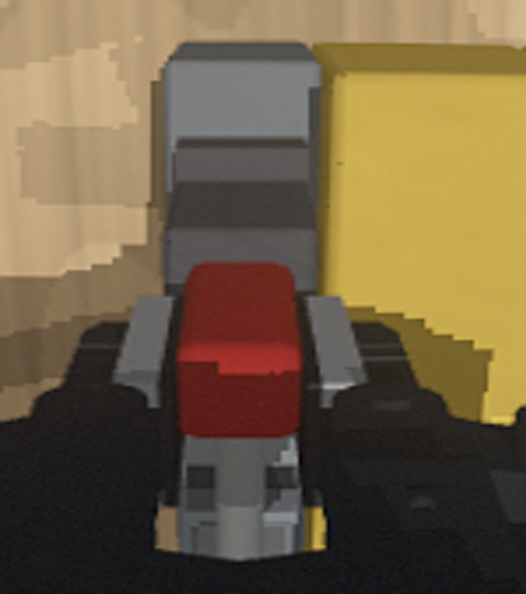

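The grip's back face is at y≈0.300, so its centre is at about 0.291. The station's end is at y≈0.3326, which gives a lock value near 0.057, and it resisted 23 N, so it is at the stop. Releasing and rising.

```bash
python3 -m jog '[[[0,0,0],[0,0,0],1],[[0,0,0],[0,0,0],1],[[0,0,0],[0,0,0],1],[[0,0,0],[0,0,0],1],[[0,0,0],[0,0,0],1],[[0,0,-20],[0,0,0],1],[[0,0,-50],[0,0,0],1],[[0,0,-80],[0,0,0],1],[[-20,0,-110],[0,0,0],1],[[-55,0,-130],[0,0,0],1],[[-90,0,-130],[0,0,0],1],[[-120,0,-130],[0,0,0],1],[[-130,0,-130],[0,0,0],1],[[-130,0,-130],[0,0,0],1],[[-130,0,-130],[0,0,0],1]]'
python3 - <<'E'
from h import *
import pickle
c=get_calibration('wrist');p,d=camera('wrist');cv2.imwrite("pics/w4.png",cv2.cvtColor(p,cv2.COLOR_RGB2BGR)); np.save('/tmp/w4.npy',d);pickle.dump(c,open('/tmp/w4c.pkl','wb'))
im=cv2.imread('pics/w4.png');cv2.imwrite('pics/w4c.png',cv2.resize(im[0:220,250:400],None,fx=2.7,fy=2.7,interpolation=cv2.INTER_CUBIC))
for v in range(0,230,4):
    o,r=ray('wrist',320,v,c); r=r/np.dot(r,c['world_from_camera'][:3,2]); print(v,im[v,320],(o+r*d[v,320]).round(4))
E
```

```text
time_s: 5.43
eef_pos: [0.5356, 0.1597, 0.2561]
eef_rot: [0.003, 0.713, 0.701, -0.008]
wrist_force: [0.3, 0.2, -0.1]
opening: 1.0
0 [ 69  95 115] [ 0.5412  0.3788 -0.0018]
4 [ 65  91 111] [ 0.5411  0.3733 -0.0022]
8 [112 149 174] [ 0.541   0.3678 -0.0026]
12 [111 148 173] [ 0.5409  0.3619 -0.0017]
16 [110 147 172] [ 0.5408  0.3569 -0.0032]
20 [111 149 175] [ 0.5407  0.3511 -0.0023]
24 [153 151 147] [0.5402 0.33   0.0495]
28 [151 151 147] [0.5401 0.3259 0.0477]
32 [ 70  80 192] [0.5395 0.2975 0.1342]
36 [ 76  86 196] [0.5394 0.2941 0.1342]
40 [ 74  84 195] [0.5393 0.2907 0.1345]
44 [ 72  82 194] [0.5393 0.2873 0.1344]
48 [ 54  65 169] [0.5392 0.2839 0.1347]
52 [30 44 87] [0.5392 0.2819 0.128 ]
56 [28 43 87] [0.5392 0.2817 0.1113]
60 [68 72 77] [0.5392 0.2809 0.0956]
64 [53 61 67] [0.5391 0.2773 0.0947]
68 [106 112 113] [0.5391 0.2746 0.0869]
72 [164 169 168] [0.539  0.2708 0.0868]
76 [161 165 165] [0.539  0.2667 0.0882]
80 [161 166 166] [0.5389 0.263  0.0874]
84 [162 165 166] [0.5388 0.2592 0.0869]
88 [162 166 166] [0.5388 0.2552 0.088 ]
92 [161 165 166] [0.5387 0.2514 0.0878]
96 [161 
[... 684 characters left out ...]
68]
164 [160 165 165] [0.5375 0.184  0.0962]
168 [156 160 160] [0.5374 0.1799 0.0943]
172 [157 162 162] [0.5374 0.1763 0.0955]
176 [148 154 153] [0.5373 0.1726 0.096 ]
180 [111 113 113] [0.5371 0.1584 0.0474]
184 [122 123 121] [0.5371 0.1538 0.0473]
188 [121 122 122] [0.537  0.1495 0.0482]
192 [120 122 120] [0.5369 0.1448 0.0479]
196 [120 121 119] [0.5368 0.14   0.0472]
200 [119 120 119] [0.5368 0.1355 0.0477]
204 [118 120 118] [0.5367 0.1307 0.0473]
208 [120 121 120] [0.5366 0.126  0.0472]
212 [ 95 101 103] [0.5366 0.1253 0.0596]
216 [108 113 114] [0.5366 0.1247 0.0716]
220 [122 128 128] [0.5365 0.1219 0.0764]
224 [170 174 173] [0.5365 0.1245 0.0955]
228 [149 154 154] [0.5364 0.1201 0.095 ]
```

View pics/w4.png

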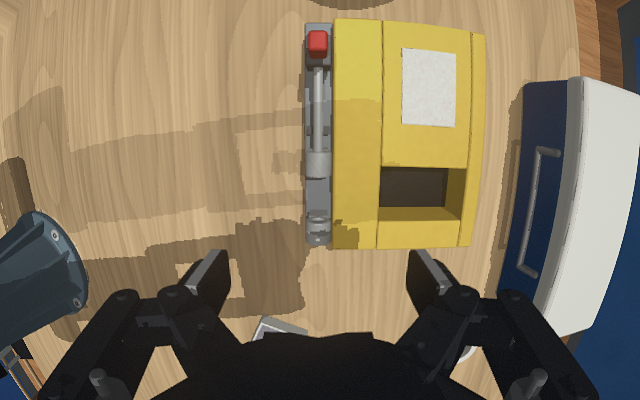

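View pics/w4c.png

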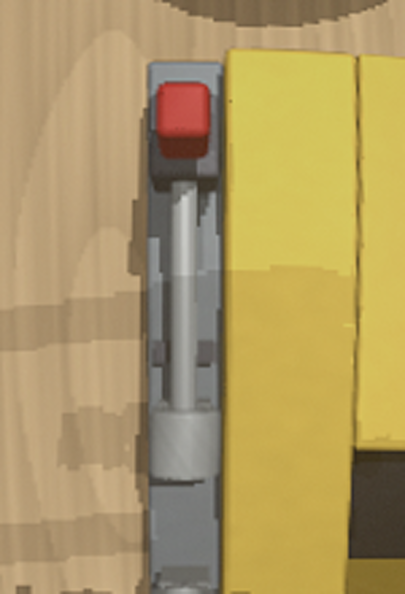

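The wrist view shows an empty gap at about (318,190). The bolt ends inside the knuckle and the red grip (317,42) sits at the far end. Now the flap and its neighbours.

```bash
python3 - <<'E'
from h import *
for n in('scene','side'):
    im=cv2.imread(f'pics/{n}0.png');d=np.load(f'/tmp/{n}0.npy')
    hsv=cv2.cvtColor(im,cv2.COLOR_BGR2HSV)
    for nm,(a,b) in {'green':(50,80),'orange':(6,13)}.items():
        m=((hsv[...,0]>=a)&(hsv[...,0]<=b)&(hsv[...,1]>190)&(hsv[...,2]>60))
        P,u,v=pts(n,d,m); k=(P[:,0]>.45)&(P[:,0]<.8)&(P[:,1]<-.05)&(P[:,1]>-.4)&(P[:,2]>.08);Q=P[k]
        print(n,nm,len(Q),Q.mean(0).round(3),cv2.minAreaRect(Q[:,:2].astype(np.float32)*1000))
E
python3 -m jog '[[[-35,3,0],[0,0,-0.1],1],[[-70,6,0],[0,0,-0.2],1],[[-105,9,0],[0,0,-0.3],1],[[-140,13,0],[0,0,-0.4],1],[[-180,18,0],[0,0,-0.52],1],[[-220,25,0],[0,0,-0.52],1],[[-260,33,0],[0,0,-0.52],1],[[-290,45,0],[0,0,-0.52],1],[[-320,58,0],[0,0,-0.52],1],[[-340,69,0],[0,0,-0.52],1],[[-340,69,0],[0,0,-0.52],1],[[-340,69,0],[0,0,-0.52],1]]'
python3 - <<'E'
from h import *
import pickle
print(get_obs()['eef_pos'],get_obs()['eef_rot'])
c=get_calibration('wrist');p,d=camera('wrist');cv2.imwrite("pics/w5.png",cv2.cvtColor(p,cv2.COLOR_RGB2BGR)); np.save('/tmp/w5.npy',d);pickle.dump(c,open('/tmp/w5c.pkl','wb'))
E
```

```text
scene green 0 [nan nan nan] ((0.0, 0.0), (0.0, 0.0), 0.0)
scene orange 89 [ 0.643 -0.299  0.101] ((636.0964965820312, -298.586669921875), (10.102926254272461, 51.14167785644531), 88.41417694091797)
side green 30 [ 0.581 -0.139  0.095] ((582.0997924804688, -135.43307495117188), (15.675265312194824, 47.56415939331055), 82.74253845214844)
side orange 55 [ 0.628 -0.307  0.095] ((630.6373901367188, -306.9044189453125), (6.486938953399658, 49.20826721191406), 86.6364974975586)
time_s: 6.48
eef_pos: [0.5994, -0.1802, 0.2597]
eef_rot: [-0.0, 0.509, 0.861, -0.008]
wrist_force: [0.4, -0.5, -0.6]
opening: 0.997
[ 0.59941517 -0.18024248  0.2597278 ] [-1.22903164e-04  5.08865051e-01  8.60806758e-01 -8.25046967e-03]<stdin>:8: RuntimeWarning: Mean of empty slice.
  ret = um.true_divide(
```

View pics/w5.png

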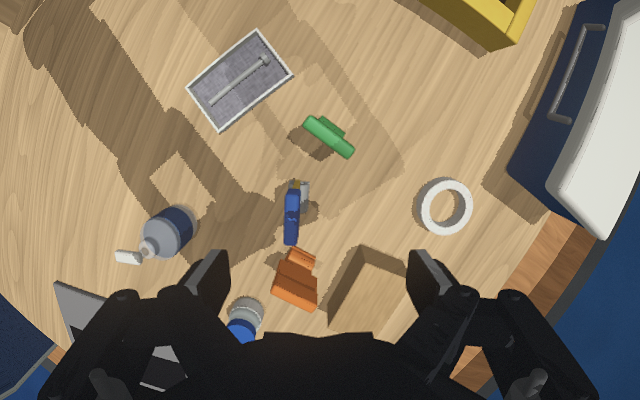

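```bash
python3 - <<'E'
from h import *
import pickle
from scipy.spatial.transform import Rotation as R
c=pickle.load(open('/tmp/w5c.pkl','rb')); im=cv2.imread('pics/w5.png'); d=np.load('/tmp/w5.npy')
hsv=cv2.cvtColor(im,cv2.COLOR_BGR2HSV)
b=((hsv[...,0]>105)&(hsv[...,0]<130)&(hsv[...,1]>120)&(hsv[...,2]>60)); b[:, :275]=0; b[:,310:]=0; b[:170]=0; b[255:]=0
v,u=np.nonzero(b); P=[]
for uu,vv in zip(u,v):
    o,r=ray('wrist',uu,vv,c); r=r/np.dot(r,c['world_from_camera'][:3,2]); P.append(o+r*d[vv,uu])
P=np.array(P); k=(abs(P[:,2]-P[:,2].max())<.006); print(len(P),P[:,2].max(),k.sum())
for nm,Q in(('depth',P[k]),('ray',np.array([onz('wrist',a,bb,.104,c) for a,bb in zip(u[k],v[k])]))):
    print(nm,Q.mean(0),cv2.minAreaRect(Q[:,:2].astype(np.float32)*1000))
cv2.imwrite('pics/w5c.png',cv2.resize(im[160:330,230:380],None,fx=3.5,fy=3.5,interpolation=cv2.INTER_CUBIC))
E
```

```text
555 0.38574689138546536 3
depth [ 0.56799132 -0.11861836  0.38574689] ((567.9913330078125, -118.61836242675781), (0.0, 0.0), 0.0)
ray [ 0.5959236 -0.2311588  0.104    ] ((595.10205078125, -232.58624267578125), (6.044343948364258, 14.852025985717773), 7.783024311065674)
```

View pics/w5c.png

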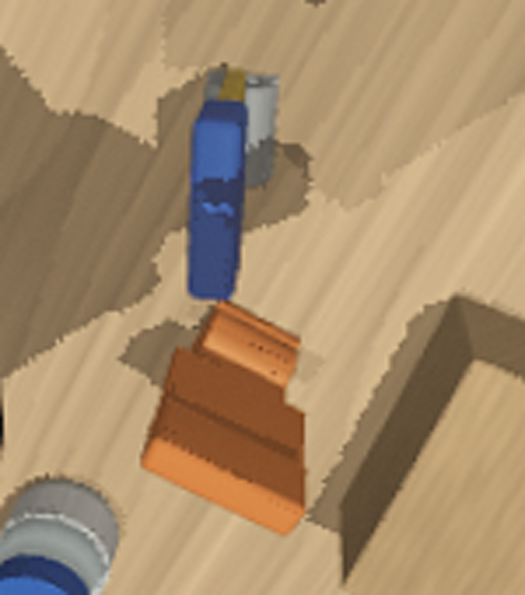

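```bash
python3 - <<'E'
from h import *
import pickle
c=pickle.load(open('/tmp/w5c.pkl','rb')); im=cv2.imread('pics/w5.png'); d=np.load('/tmp/w5.npy')
hsv=cv2.cvtColor(im,cv2.COLOR_BGR2HSV)
b=((hsv[...,0]>105)&(hsv[...,0]<130)&(hsv[...,1]>120)&(hsv[...,2]>40)&(d>0.05)); b[:, :275]=0; b[:,310:]=0; b[:170]=0; b[255:]=0
v,u=np.nonzero(b); P=[]
for uu,vv in zip(u,v):
    o,r=ray('wrist',uu,vv,c); r=r/np.dot(r,c['world_from_camera'][:3,2]); P.append(o+r*d[vv,uu])
P=np.array(P); k=(P[:,2]>.095)&(P[:,2]<.112); print(len(P),np.percentile(P[:,2],[0,5,50,95,100]),k.sum())
for nm,Q in(('depth',P[k]),('ray',np.array([onz('wrist',a,bb,.104,c) for a,bb in zip(u[k],v[k])]))):
    print(nm,Q.mean(0),cv2.minAreaRect(Q[:,:2].astype(np.float32)*1000))
E
```

```text
552 [0.08129129 0.10174896 0.10371034 0.10496121 0.10583137] 545
depth [ 0.58819218 -0.21733702  0.10360582] ((589.2744140625, -218.56930541992188), (12.913959503173828, 51.216758728027344), 25.996824264526367)
ray [ 0.58817096 -0.21721234  0.104     ] ((589.0951538085938, -217.90090942382812), (12.708124160766602, 52.4395751953125), 25.50887107849121)
```

```bash
cat >> h.py <<'E'
from scipy.spatial.transform import Rotation as Ro
def togo(p,yawdeg):
    """tool shift (mm) and rotvec to reach TCP p, tool x heading yawdeg, pointing straight down"""
    o=get_obs();q=o['eef_rot'];Rc=Ro.from_quat([q[1],q[2],q[3],q[0]])
    a=np.radians(yawdeg);x=np.array([np.cos(a),np.sin(a),0]);z=np.array([0,0,-1.]);y=np.cross(z,x)
    Rt=Ro.from_matrix(np.stack([x,y,z],1))
    print('shift',(Rc.inv().apply(np.array(p)-o['eef_pos'])*1000).round(1),'turn',(Rc.inv()*Rt).as_rotvec().round(4),'now',o['eef_pos'].round(4),'t',o['time_s'])
E
python3 -c "
from h import *
togo([.5892,-.219,.15],116.5);togo([.5892,-.219,.087],116.5)"
```

```text
shift [-29.1 -26.2 110.5] turn [-0.0143  0.0082  0.0416] now [ 0.599  -0.1793  0.2598] t 6.5333
shift [-28.6 -25.3 173.5] turn [-0.0143  0.0082  0.0416] now [ 0.599  -0.1793  0.2598] t 6.5333
```

```bash
python3 -m jog '[[[-10,-10,20],[-0.0143,0.0082,0.0416],1],[[-20,-20,40],[-0.0143,0.0082,0.0416],1],[[-29,-26,65],[-0.0143,0.0082,0.0416],1],[[-29,-26,90],[-0.0143,0.0082,0.0416],1],[[-29,-26,110],[-0.0143,0.0082,0.0416],1],[[-29,-26,120],[-0.0143,0.0082,0.0416],1],[[-29,-26,120],[-0.0143,0.0082,0.0416],1],[[-29,-26,120],[-0.0143,0.0082,0.0416],1]]'
python3 - <<'E'
from h import *
c=get_calibration('wrist');p,d=camera('wrist');im=cv2.cvtColor(p,cv2.COLOR_RGB2BGR);cv2.imwrite("pics/w6.png",im)
hsv=cv2.cvtColor(im,cv2.COLOR_BGR2HSV)
b=((hsv[...,0]>105)&(hsv[...,0]<130)&(hsv[...,1]>120)&(hsv[...,2]>40)).astype(np.uint8)
N,l,s,ce=cv2.connectedComponentsWithStats(b)
for i in range(1,N):
    if s[i,4]>100: print(s[i],ce[i])
    if s[i,4]>100 and 250<ce[i][0]<390:
        v,u=np.nonzero(l==i);Q=[]
        for a,bb in zip(u,v):
            o,r=ray('wrist',a,bb,c);r=r/np.dot(r,c['world_from_camera'][:3,2]);X=o+r*d[bb,a]
            if .098<X[2]<.11: Q.append(onz('wrist',a,bb,.104,c))
        if len(Q)>50: Q=np.array(Q);print(len(Q),Q.mean(0),cv2.minAreaRect(Q[:,:2].astype(np.float32)*1000))
togo([.5892,-.219,.087],116.5)
E
```

```text
time_s: 7.2
eef_pos: [0.5895, -0.2175, 0.1407]
eef_rot: [-0.0, 0.526, 0.851, 0.0]
wrist_force: [0.1, -1.0, -0.1]
opening: 0.998
[  563     0    77   400 12828] [615.86747739 254.70010914]
[633  53   7  32 115] [637.20869565  72.48695652]
[ 303  192   25   88 1190] [314.03277311 223.41092437]
1167 [ 0.58341407 -0.20885661  0.104     ] ((587.8479614257812, -217.2898406982422), (13.127952575683594, 51.447792053222656), 24.829469680786133)
[ 26 386  15  14 106] [ 33.91509434 393.69811321]
shift [-0.2 -1.3 54.9] turn [0.0011 0.0015 0.0014] now [ 0.5902 -0.2182  0.1419] t 7.25
```

View pics/w6.png

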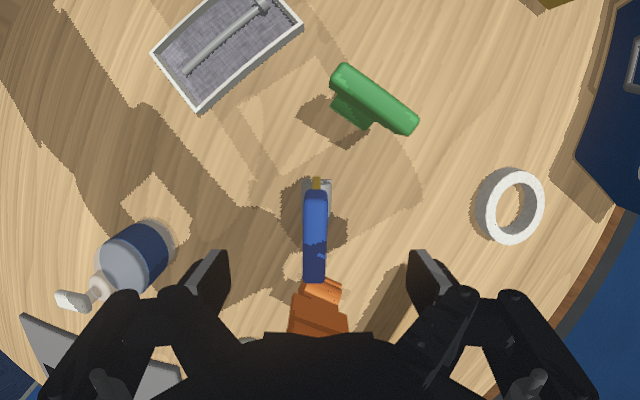

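The bar (314,232) is centred between the pads, at (0.588, -0.2174) with yaw 25°. I'll descend and close.

```bash
python3 -m jog '[[[2,-2,15],[0.001,0.001,0.027],1],[[2,-2,32],[0.001,0.001,0.027],1],[[2,-2,46],[0.001,0.001,0.027],1],[[2,-2,54],[0.001,0.001,0.027],1],[[2,-2,54],[0.001,0.001,0.027],1],[[2,-2,54],[0.001,0.001,0.027],1],[[2,-2,54],[0.001,0.001,0.027],0],[[2,-2,54],[0.001,0.001,0.027],0],[[2,-2,54],[0.001,0.001,0.027],0],[[2,-2,54],[0.001,0.001,0.027],0],[[2,-2,54],[0.001,0.001,0.027],0],[[2,-2,54],[0.001,0.001,0.027],0],[[2,-2,54],[0.001,0.001,0.027],0],[[2,-2,54],[0.001,0.001,0.027],0],[[2,-2,54],[0.001,0.001,0.027],0],[[2,-2,54],[0.001,0.001,0.027],0]]'
```

```text
time_s: 8.58
eef_pos: [0.5877, -0.2175, 0.0882]
eef_rot: [0.0, 0.537, 0.844, -0.0]
wrist_force: [-0.9, -0.1, 3.2]
opening: 0.155
```

Gripped at 13 mm. Lifting and then checking.

```bash
python3 -m jog '[[[0,0,-10],[0,0,0],0],[[0,0,-30],[0,0,0],0],[[0,0,-55],[0,0,0],0],[[0,0,-80],[0,0,0],0],[[0,0,-105],[0,0,0],0],[[0,0,-125],[0,0,0],0],[[0,0,-140],[0,0,0],0],[[0,0,-140],[0,0,0],0],[[0,0,-140],[0,0,0],0]]'
python3 - <<'E'
from h import *
p,d=camera('wrist');cv2.imwrite("pics/w7.png",cv2.cvtColor(p,cv2.COLOR_RGB2BGR))
p,d=camera('side');cv2.imwrite("pics/s7.png",cv2.cvtColor(p,cv2.COLOR_RGB2BGR))
togo([.5346,.149,.23],89); togo([.5346,.08,.23],89); print(get_obs()['q'].round(2),get_obs()['opening'])
E
```

```text
time_s: 9.33
eef_pos: [0.5879, -0.2175, 0.229]
eef_rot: [0.001, 0.537, 0.844, -0.0]
wrist_force: [-0.2, -0.3, -1.6]
opening: 0.153
shift [353.7 107.5  -3.1] turn [-0.0013 -0.001   0.4544] now [ 0.5868 -0.2169  0.2266] t 9.4333
shift [291.1  78.3  -3.1] turn [-0.0013 -0.001   0.4544] now [ 0.5868 -0.2169  0.2266] t 9.4333
[-0.54  0.31  1.49 -0.    1.34 -0.98] 0.15193362146158296
```

View pics/w7.png

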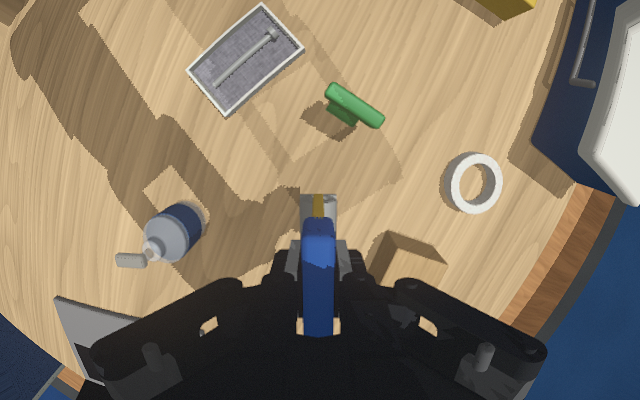

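View pics/s7.png

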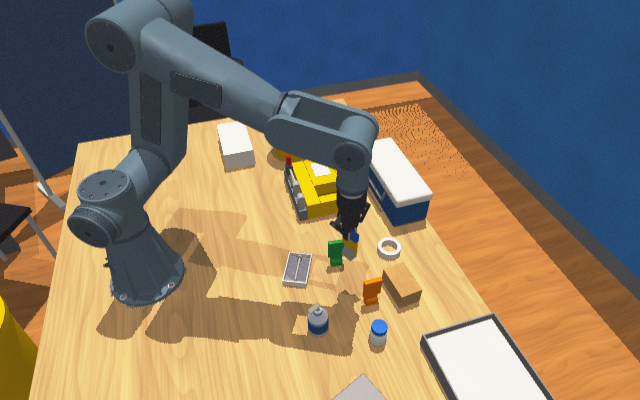

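The flap is held straight: blue bar at (319,275), knuckle below at (319,205). Carrying it over the gap.

```bash
python3 -m jog '[[[25,8,-3],[0,0,0.06],0],[[55,17,-3],[0,0,0.12],0],[[85,26,-3],[0,0,0.18],0],[[115,35,-3],[0,0,0.24],0],[[145,44,-3],[0,0,0.3],0],[[175,53,-3],[0,0,0.36],0],[[205,62,-3],[0,0,0.41],0],[[235,71,-3],[0,0,0.454],0],[[265,80,-3],[0,0,0.454],0],[[295,89,-3],[0,0,0.454],0],[[320,97,-3],[0,0,0.454],0],[[340,103,-3],[0,0,0.454],0],[[350,106,-3],[0,0,0.454],0],[[354,107.5,-3],[0,0,0.454],0],[[354,107.5,-3],[0,0,0.454],0],[[354,107.5,-3],[0,0,0.454],0],[[354,107.5,-3],[0,0,0.454],0]]'
python3 - <<'E'
from h import *
import pickle
o=get_obs();print(o['eef_pos'],o['eef_rot'])
for n in('wrist','side','scene'):
    c=get_calibration(n);p,d=camera(n);cv2.imwrite(f"pics/{n}8.png",cv2.cvtColor(p,cv2.COLOR_RGB2BGR)); np.save(f'/tmp/{n}8.npy',d);pickle.dump(c,open(f'/tmp/{n}8c.pkl','wb'))
togo([.5346,.149,.23],89)
s=cv2.imread('pics/side8.png');cv2.imwrite("pics/side8c.png",cv2.resize(s[120:230,250:370],None,fx=5,fy=5,interpolation=cv2.INTER_CUBIC))
s=cv2.imread('pics/scene8.png');cv2.imwrite("pics/scene8c.png",cv2.resize(s[120:240,310:450],None,fx=5,fy=5,interpolation=cv2.INTER_CUBIC))
E
```

```text
time_s: 10.85
eef_pos: [0.5347, 0.1481, 0.2296]
eef_rot: [-0.001, 0.714, 0.701, -0.001]
wrist_force: [-0.2, 0.4, -0.4]
opening: 0.151
[0.53467065 0.14810064 0.22961004] [-7.57015071e-04  7.13582535e-01  7.00570492e-01 -6.14699225e-04]
shift [ 0.7 -0.1 -0.1] turn [-0.0015 -0.0005 -0.0011] now [0.5347 0.1483 0.2299] t 11.0
```

View pics/wrist8.png

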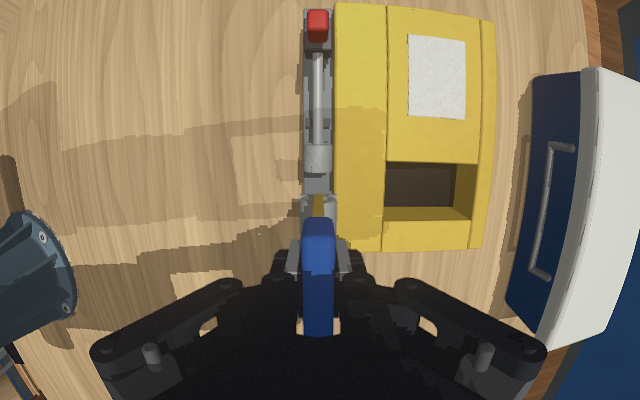

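View pics/side8c.png

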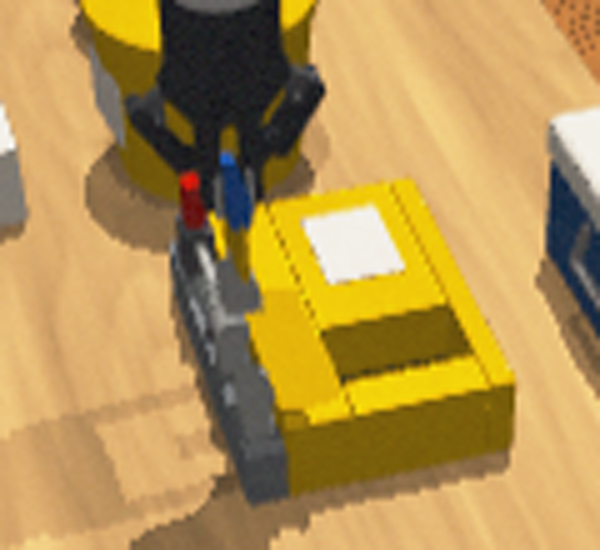

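View pics/scene8c.png

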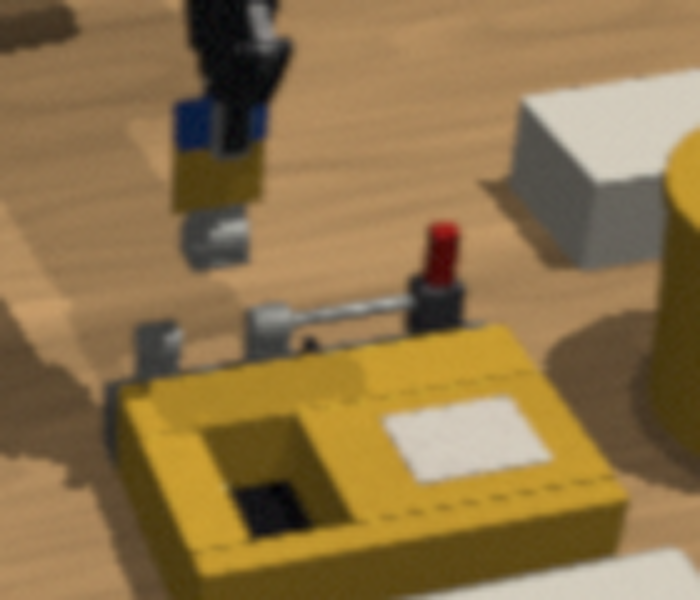

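```bash
python3 - <<'E'
from h import *
import pickle
c=pickle.load(open('/tmp/wrist8c.pkl','rb')); im=cv2.imread('pics/wrist8.png'); d=np.load('/tmp/wrist8.npy')
def P3(u,v):
    o,r=ray('wrist',u,v,c);r=r/np.dot(r,c['world_from_camera'][:3,2]);return o+r*d[v,u]
for v in (152,158,164,198,204):
    row=[P3(u,v).round(4) for u in range(294,346)]
    print(v,[(u,*(P3(u,v)*1000).round(0).astype(int),int(im[v,u].mean())) for u in range(296,346,2)])
for v in range(190,260,4): print(v,(P3(318,v)*1000).round(1),im[v,318],im[v,308])
cv2.imwrite('pics/w8c.png',cv2.resize(im[130:270,270:370],None,fx=4.2,fy=4.2,interpolation=cv2.INTER_CUBIC))
E
```

```text
152 [(296, np.int64(510), np.int64(179), np.int64(-4), 158), (298, np.int64(512), np.int64(179), np.int64(-3), 157), (300, np.int64(515), np.int64(179), np.int64(-1), 104), (302, np.int64(517), np.int64(179), np.int64(-2), 82), (304, np.int64(524), np.int64(188), np.int64(88), 100), (306, np.int64(526), np.int64(189), np.int64(93), 119), (308, np.int64(527), np.int64(189), np.int64(92), 128), (310, np.int64(529), np.int64(189), np.int64(93), 141), (312, np.int64(531), np.int64(189), np.int64(96), 143), (314, np.int64(532), np.int64(189), np.int64(95), 153), (316, np.int64(534), np.int64(189), np.int64(96), 162), (318, np.int64(536), np.int64(189), np.int64(96), 171), (320, np.int64(538), np.int64(189), np.int64(96), 168), (322, np.int64(539), np.int64(189), np.int64(95), 159), (324, np.int64(541), np.int64(189), np.int64(94), 153), (326, np.int64(543), np.int64(188), np.int64(92), 148), (328, np.int64(544), np.int64(188), np.int64(93), 137), (330, np.int64(546), np.int64(188), np.int64(89), 128), (332, np.int64(548), np.int64(188), np.int64(85), 91), (334, np.int64(551), np.int64(186
[... 6142 characters left out ...]
 [535.5 172.7 204.2] [ 48 103 126] [80 85 88]
210 [535.5 172.2 209.7] [ 48 104 126] [83 88 91]
214 [535.5 172.8 218.3] [ 48 107 129] [84 88 89]
218 [535.5 172.3 222.7] [97 60 48] [92 59 49]
222 [535.5 172.3 228.2] [98 61 49] [95 57 47]
226 [535.5 172.1 232.9] [100  62  49] [95 58 44]
230 [535.5 172.6 239. ] [101  61  48] [100  60  49]
234 [535.5 172.6 243.6] [107  64  49] [103  61  46]
238 [535.5 171.2 244.2] [148  86  57] [147  85  54]
242 [535.4 170.1 245.5] [152  88  57] [151  89  56]
246 [535.4 168.2 245.1] [152  89  54] [153  87  55]
250 [535.4 166.7 245.5] [154  89  55] [152  87  52]
254 [535.3 165.4 246.4] [153  88  53] [153  87  53]
258 [535.3 163.  245.2] [154  89  55] [152  85  50]
```

View pics/w8c.png

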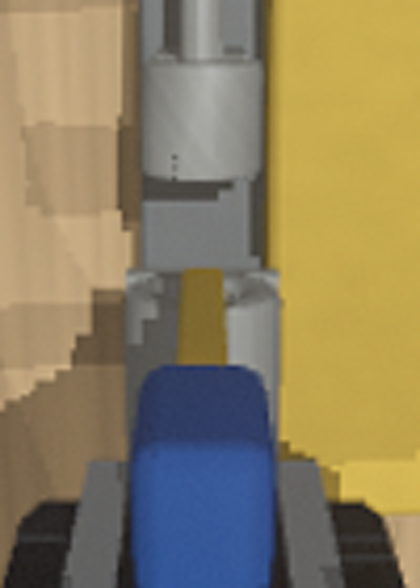

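Across the hinge, the flap (x≈535.5 mm) matches the fixed knuckles (≈535.8). Along it, the flap centre reads y≈145 against a gap centre of ≈148.5. I'll correct by 3 mm, come down to just above the knuckles and recheck in all views.

```bash
python3 -m jog '[[[1,0,8],[-0.001,0,-0.001],0],[[2,0,18],[-0.001,0,-0.001],0],[[3,0,26],[-0.001,0,-0.001],0],[[3.3,0,31],[-0.001,0,-0.001],0],[[3.3,0,31],[-0.001,0,-0.001],0],[[3.3,0,31],[-0.001,0,-0.001],0]]'
cat > look.py <<'E'
from h import *
import pickle,sys
t=sys.argv[1]
o=get_obs();print(o['eef_pos'],o['eef_rot'],o['wrist_force'],o['opening'],o['time_s'])
for n in('wrist','side','scene'):
    c=get_calibration(n);p,d=camera(n);im=cv2.cvtColor(p,cv2.COLOR_RGB2BGR);cv2.imwrite(f"pics/{n}{t}.png",im); np.save(f'/tmp/{n}{t}.npy',d);pickle.dump(c,open(f'/tmp/{n}{t}c.pkl','wb'))
    if n=='wrist': s=cv2.resize(im[100:300,240:400],None,fx=3.5,fy=3,interpolation=cv2.INTER_CUBIC)
    if n=='side': s=cv2.resize(im[140:220,270:350],None,fx=7,fy=7,interpolation=cv2.INTER_CUBIC)
    if n=='scene': s=cv2.resize(im[130:220,320:420],None,fx=6,fy=6,interpolation=cv2.INTER_CUBIC)
    cv2.imwrite(f"pics/{n}{t}c.png",s)
E
python3 look.py 9
```

```text
time_s: 11.5
eef_pos: [0.5343, 0.1517, 0.1982]
eef_rot: [-0.001, 0.713, 0.701, -0.001]
wrist_force: [0.3, -0.5, -1.9]
opening: 0.154
[0.53434192 0.15166113 0.19815404] [-8.02696729e-04  7.13231680e-01  7.00927694e-01 -5.43260383e-04] [ 0.30550887 -0.49406995 -1.92349391] 0.1539620717299233 11.5
```

View pics/scene9c.png

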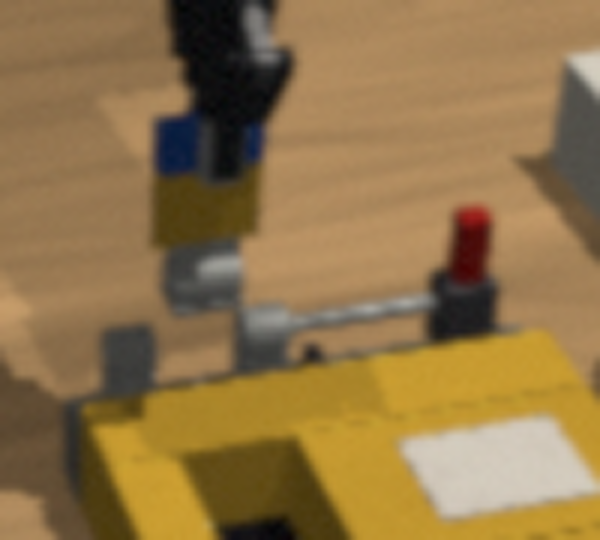

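View pics/side9c.png

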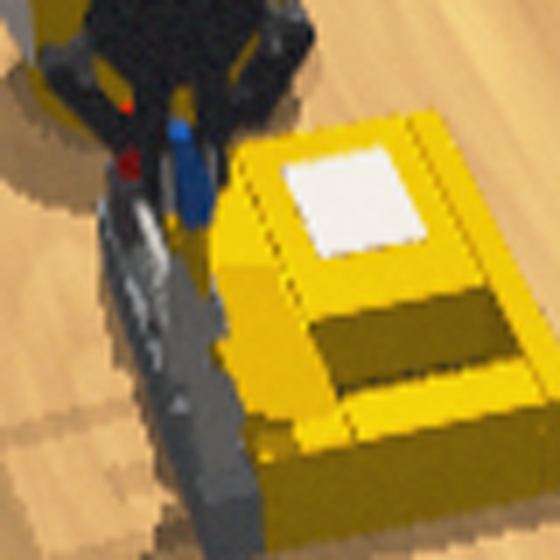

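View pics/wrist9c.png

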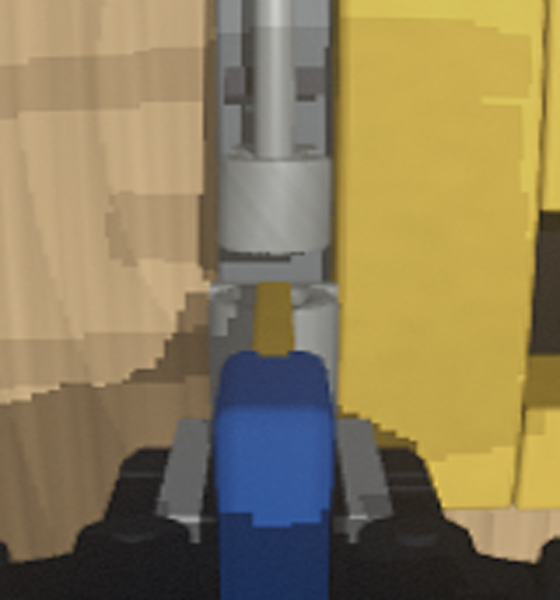

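```bash
cat > prof.py <<'E'
from h import *
import pickle,sys
t=sys.argv[1]; cols=[int(a) for a in sys.argv[2:]]
c=pickle.load(open(f'/tmp/wrist{t}c.pkl','rb')); d=np.load(f'/tmp/wrist{t}.npy')
for u in cols:
  print('col',u)
  for v in range(140,250,3):
    o,r=ray('wrist',u,v,c);r=r/np.dot(r,c['world_from_camera'][:3,2]);print(v,((o+r*d[v,u])*1000).round(1),end=';')
# scene/side 3d points by region
for n in('scene','side'):
    c=pickle.load(open(f'/tmp/{n}{t}c.pkl','rb')); d=np.load(f'/tmp/{n}{t}.npy');im=cv2.imread(f'pics/{n}{t}.png')
    hsv=cv2.cvtColor(im,cv2.COLOR_BGR2HSV)
    P,u,v=pts(n,d,np.ones(d.shape,bool),c); H=hsv[v,u]
    box=(abs(P[:,0]-.535)<.03)
    b=box&(H[:,0]>105)&(H[:,0]<130)&(H[:,1]>150)&(abs(P[:,1]-.15)<.05)&(P[:,2]>.15)
    print('\n',n,'blue',b.sum(),np.percentile(P[b],[1,99],axis=0).round(4).tolist())
    g=box&(H[:,1]<60)&(abs(P[:,1]-.15)<.07)&(P[:,2]>.075)&(P[:,2]<.14)
    for z0 in np.arange(.075,.14,.006):
        k=g&(P[:,2]>=z0)&(P[:,2]<z0+.006); 
        ys=np.sort((P[k,1]*1000).round(0)); print(round(z0,3),np.unique(ys).astype(int).tolist())
E
python3 prof.py 9 310 328
```

```text
col 310
140 [528.5 201.7  48.3];143 [528.5 199.1  48.7];146 [528.4 196.3  48. ];149 [528.8 195.2  64.7];152 [529.1 194.1  78.2];155 [529.5 193.5  94.2];158 [529.5 191.4  95.4];161 [529.4 188.9  94.2];164 [529.3 186.5  93.3];167 [529.3 184.6  95.5];170 [529.3 182.1  94.4];173 [529.2 179.8  94.3];176 [529.1 177.4  93.8];179 [529.1 175.2  94.2];182 [529.  172.7  93.7];185 [527.7 161.   49.8];188 [527.5 157.7  47.6];191 [527.5 155.   48.1];194 [529.3 167.2 109.6];197 [529.5 166.8 116.8];200 [529.4 164.5 116.1];203 [529.8 166.8 132.4];206 [529.8 165.  133. ];209 [529.8 163.1 133.6];212 [529.7 160.5 131.4];215 [529.7 159.4 134.5];218 [531.5 176.2 192.1];221 [531.6 176.1 195.9];224 [531.7 176.3 200.5];227 [531.8 175.8 202.9];230 [531.9 175.9 206.6];233 [531.9 175.9 210. ];236 [532.  175.7 213. ];239 [532.  174.5 212.9];242 [532.  173.6 213.9];245 [531.9 172.1 213.3];248 [531.9 170.8 213.2];col 328
140 [544.6 201.4  46.7];143 [544.5 198.7  47.1];146 [544.4 196.1  48.9];149 [543.9 194.9  64.4];152 [543.4 194.1  81.3];155 [543.  193.   92.2];158 [543.  190.8  92.4];161 [542.9 188.5  92.5];164 
[... 1827 characters left out ...]
 166]

 side blue 55 [[0.5284, 0.1185, 0.1959], [0.5423, 0.169, 0.2181]]
0.075 [97, 98, 99, 102, 103, 104, 106, 107, 108, 109, 112, 171]
0.081 [97, 104, 111, 112, 169, 214]
0.087 [95, 98, 101, 102, 103, 105, 107, 109, 113, 115, 118, 127, 169, 171, 174, 179, 181, 182, 188, 192, 217, 218]
0.093 [98, 100, 101, 104, 105, 107, 110, 113, 116, 117, 120, 121, 123, 124]
0.099 [97, 98]
0.105 [131]
0.111 [126, 128, 129, 131, 132, 136, 141, 142, 143, 144, 148, 162, 167]
0.117 [126, 128, 129, 130, 131, 132, 134, 136, 145, 162]
0.123 [127, 128, 130, 132, 146, 150, 152, 165, 166]
0.129 [128, 129, 130, 131, 132, 133, 134, 135, 137, 143, 144, 149, 152, 154, 157, 162, 163]
0.135 [132, 135, 136, 138, 152, 160]
```

All views agree within about 2 mm: flap knuckle y≈147–149, gap centre ≈146–149, and x matched within 0.5 mm. Lowering 38 mm.

```bash
python3 -m jog '[[[-0.3,0.4,5],[0,0,0],0],[[-0.5,0.4,11],[0,0,0],0],[[-0.5,0.4,17],[0,0,0],0],[[-0.5,0.4,23],[0,0,0],0],[[-0.5,0.4,29],[0,0,0],0],[[-0.5,0.4,34],[0,0,0],0],[[-0.5,0.4,38],[0,0,0],0],[[-0.5,0.4,38],[0,0,0],0],[[-0.5,0.4,38],[0,0,0],0],[[-0.5,0.4,38],[0,0,0],0]]'
python3 look.py 10;python3 -c "
from h import *
togo([.5346,.151,.1602],89)"; python3 prof.py 10 310 328
```

```text
time_s: 12.48
eef_pos: [0.5357, 0.1512, 0.1616]
eef_rot: [0.0, 0.713, 0.701, 0.0]
wrist_force: [-0.4, -0.6, -0.1]
opening: 0.152
[0.53572616 0.15120299 0.16160141] [7.90508973e-05 7.13251183e-01 7.00908342e-01 4.89244782e-04] [-0.37724079 -0.59158228 -0.14010044] 0.15243749689325434 12.4833
shift [-0.2 -1.2  1.6] turn [ 0.0011 -0.0006 -0.0001] now [0.5358 0.1512 0.1618] t 12.6333
col 310
140 [532.  206.1  85.4];143 [532.  204.1  85.6];146 [532.  202.2  86.5];149 [531.9 200.2  85.8];152 [531.9 198.1  85. ];155 [531.8 196.2  85.1];158 [531.8 194.3  86.1];161 [532.  193.5  95.4];164 [532.  191.6  95.2];167 [531.9 189.7  95.1];170 [531.9 187.9  95.9];173 [531.8 185.9  95.6];176 [531.8 184.1  96. ];179 [531.8 182.2  96.3];182 [531.7 180.3  96.5];185 [531.6 178.1  95. ];188 [531.6 176.5  96.6];191 [531.5 174.   94.5];194 [531.5 172.3  95.4];197 [531.  166.1  78.9];200 [531.  164.4  80.8];203 [531.4 166.3  95.6];206 [531.3 164.4  95.9];209 [531.3 162.5  96.2];212 [531.2 160.3  95.8];215 [531.2 158.5  96.4];218 [532.9 175.5 154.7];221 [533.  175.4 158.6];224 [533.1 175.7 163.4];227 [533.1 17
[... 2371 characters left out ...]
lue 54 [[0.5292, 0.1179, 0.1571], [0.5423, 0.1688, 0.1817]]
0.075 [99, 100, 101, 102, 105, 108, 111, 112, 128, 140, 141, 146, 155]
0.081 [95, 98, 99, 100, 102, 103, 126, 133, 134, 142, 170, 190, 206, 212, 214, 218, 219]
0.087 [97, 98, 99, 102, 103, 106, 114, 118, 119, 120, 121, 126, 129, 130, 134, 135, 141, 143, 145, 147, 156, 158, 161, 163, 168, 171, 172, 173, 176, 178, 186, 189, 192, 206]
0.093 [98, 100, 101, 102, 104, 106, 107, 108, 109, 110, 111, 112, 113, 115, 116, 122, 124, 126, 128, 130, 131, 136, 139, 141, 144, 149, 151, 152, 156, 158, 160, 164, 165, 174, 178, 182, 185, 189, 190, 194]
0.099 [128, 131, 134, 142, 146, 164, 169, 174]
0.105 []
0.111 []
0.117 []
0.123 []
0.129 []
0.135 []
```

View pics/scene10c.png

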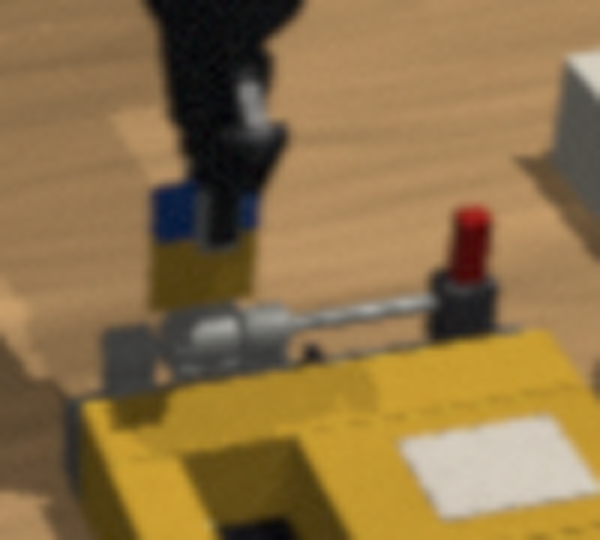

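View pics/wrist10c.png

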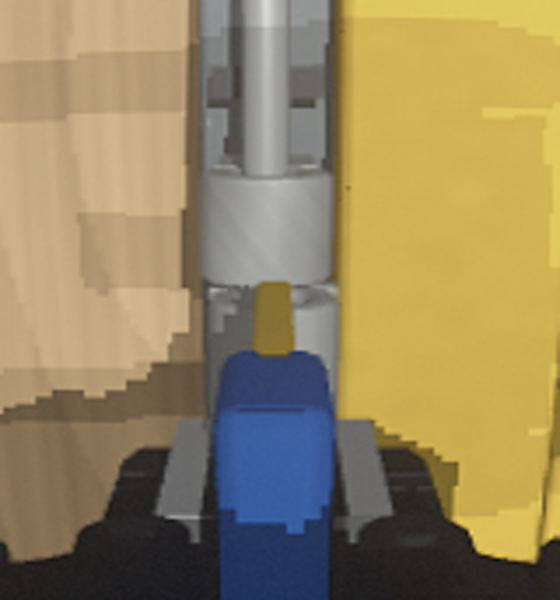

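View pics/side10c.png

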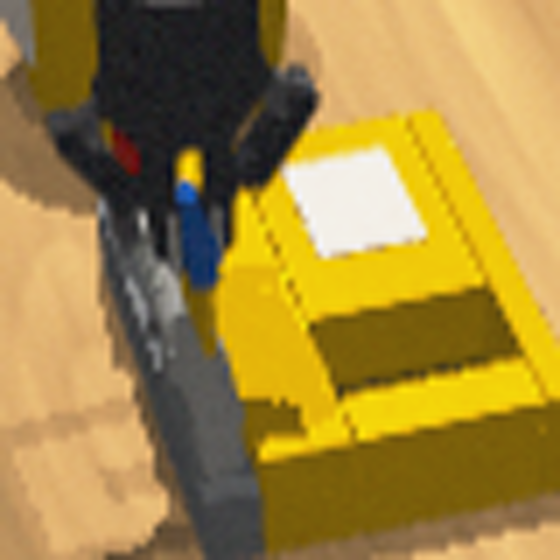

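The flap knuckle is in the gap without contact, about 1.2 mm too far in +x and 1.5 mm high. Applying the fine correction.

```bash
python3 -m jog '[[[-0.3,-0.6,0.8],[0.001,0,0],0],[[-0.3,-1.2,1.6],[0.001,0,0],0],[[-0.3,-1.2,1.6],[0.001,0,0],0],[[-0.3,-1.2,1.6],[0.001,0,0],0],[[-0.3,-1.2,1.6],[0.001,0,0],0],[[-0.3,-1.2,1.6],[0.001,0,0],0]]'
python3 look.py 11;python3 -c "
from h import *
togo([.5346,.151,.1602],89)"; python3 prof.py 11 318 | head -3
python3 - <<'E'
from h import *
import pickle
c=pickle.load(open('/tmp/wrist11c.pkl','rb')); d=np.load('/tmp/wrist11.npy')
for v in (172,178,184,190,206,210,214):
    X=[]
    for u in range(285,350):
        o,r=ray('wrist',u,v,c);r=r/np.dot(r,c['world_from_camera'][:3,2]);p=o+r*d[v,u]
        if .079<p[2]<.11: X.append((u,p[0]*1000,p[2]*1000))
    X=np.array(X);print(v,X[0].round(1),X[-1].round(1),'mid',(X[0,1]+X[-1,1])/2)
E
```

```text
time_s: 13.13
eef_pos: [0.5346, 0.1509, 0.1602]
eef_rot: [-0.0, 0.713, 0.701, 0.0]
wrist_force: [-0.3, -0.9, -1.4]
opening: 0.149
[0.53458174 0.15093189 0.16019468] [-1.54442304e-04  7.13254494e-01  7.00905076e-01  2.76497481e-04] [-0.25784397 -0.85898192 -1.41507323] 0.14938282709221296 13.1333
shift [ 0.1  0.  -0. ] turn [ 0.0002 -0.0006  0.    ] now [0.5346 0.1509 0.1602] t 13.2833
col 318
140 [536.1 206.   87.7];143 [536.  204.1  87.8];146 [536.  202.2  88.7];149 [536.  200.1  87.2];152 [535.9 198.1  86.8];155 [535.9 196.3  87.7];158 [535.9 194.1  85.8];161 [535.8 193.3  95.1];164 [535.8 191.6  96.4];167 [535.8 189.6  95.3];170 [535.7 187.8  96. ];173 [535.7 185.8  95.7];176 [535.7 183.8  95.2];179 [535.6 182.1  96.2];182 [535.6 180.   95.2];185 [535.6 178.1  95.6];188 [535.5 176.3  96.2];191 [535.5 174.2  95.3];194 [535.5 175.3 108.1];197 [535.5 175.4 115.7];200 [535.5 175.5 122.5];203 [535.4 175.7 129.6];206 [535.4 175.3 133.9];209 [535.4 174.9 138. ];212 [535.4 175.1 143.8];215 [535.4 174.9 148. ];218 [535.4 175.3 153.8];221 [535.4 174.8 156.3];224 [535.4 175.4 162.2];227 [535.3 175.3 165.6];230 [535.3 175.6 170.1];233 [535.3 175.  172. ];236 [535.3 174.8 174.5];239 [535.3 173.7 175. ];242 [535.3 172.7 175.7];245 [535.2 171.5 175.8];248 [535.2 170.5 176.4];
 scene blue 50 [[0.536, 0.1223, 0.1548], [0.5427, 0.1682, 0.1794]]
172 [299.  523.3  87.5] [336.  547.5  86.4] mid 535.4271854142293
178 [299.  523.2  86.9] [336.  547.5  85.9] mid 535.3534828925342
184 [300.  523.8  88.3] [336.  547.5  86.4] mid 535.6409164950312
190 [299.  522.9  87.2] [336.  547.5  85.9] mid 535.2149318291205
206 [299.  522.5  86.1] [336.  547.5  86. ] mid 534.9809810111851
210 [300.  523.1  86.8] [336.  547.5  86. ] mid 535.29312447032
214 [300.  523.1  87.6] [336.  547.5  85.8] mid 535.2738361685597
```

View pics/wrist11c.png

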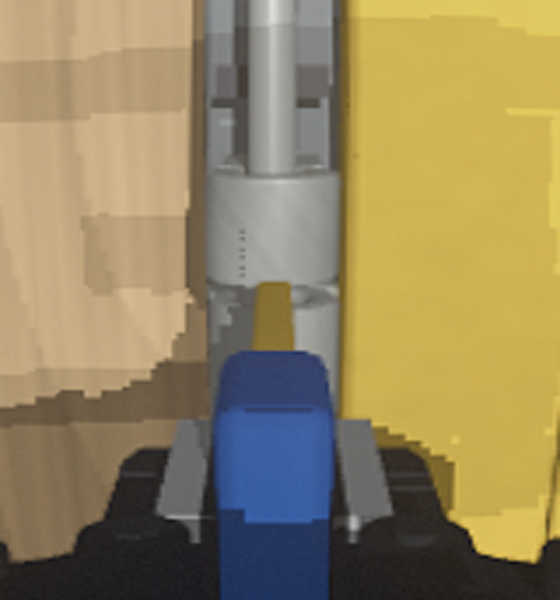

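Flap and fixed knuckles are level and line up in x (535.2 against 535.4 mm), with no contact force. I'll do one quick lock check, then hand in.

```bash
python3 - <<'E'
from h import *
import pickle
for t in('8','11'):
    im=cv2.imread(f'pics/scene{t}.png');hsv=cv2.cvtColor(im,cv2.COLOR_BGR2HSV);r=((hsv[...,0]<6)|(hsv[...,0]>174))&(hsv[...,1]>150)&(hsv[...,2]>60);r[:,:370]=0;r[:,430:]=0;v,u=np.nonzero(r);print(t,u.mean(),v.mean(),len(u))
o=get_obs();print(o['eef_pos'],o['dq'].round(4),o['wrist_force'],o['opening'])
hand_in()
E
```

```text
8 398.0 170.44230769230768 52
11 398.0 170.44230769230768 52
[0.5345833  0.15094983 0.16018278] [-0.0011  0.0011 -0.0004 -0.0018 -0.0006  0.0006] [-0.02892997  0.04333747 -0.80915833] 0.1565595377146105
the job is handed in; nothing more can be done
```

I slid the red lock to its open end stop, then picked up the flap by its blue bar and lowered its knuckle into the gap. I handed the job in at about 13.3 s while still holding it.

**Last checks:**
- **Lock:** it reads about 0.057 m open from the pictures. It would not move further under about 23 N, and the pictures after release showed the gap empty. The scene camera shows it has not moved since before the flap was lowered.
- **Hole alignment:** flap and fixed knuckles agree in x within about 0.3 mm. In height they agree within about 1 mm.
- **Along the gap:** centred within about 1–2 mm. This is the least certain figure, because the wrist camera put the flap slightly towards −y and the scene camera slightly towards +y.
- **Hold:** the tool points straight down and the arm is still. The wrist force is about 1 N, so I saw no sign of the flap bearing on the bracket, and the fingers are closed on the bar.

**Disagreements:** while I dragged the lock, the arm's reported travel was 53 mm against about 57 mm in the pictures. I put this down to the grip slipping a few mm in the pads and camera error, and relied on the end-stop force and the empty gap instead. The wrist camera also read heights about 2 mm low, so I compared the knuckles with each other. I did not measure the bystanders again after the move. The gripper's path stayed clear of them.

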